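# Roll the lamp stem onto the assembly line

## Task

With your fingertips, gently push the longer glass lamp stem sideways so that it rolls across the tray and comes to rest centred on the white marked line and parallel to it, in line with the lamp foot in its holder. Roll it, don't pick it up or drag it, leave the shorter stem and everything else where they are, and move the hand clear when done.

Things in the scene. Friction and masses are not known exactly. Their poses are not given: they have to be found in the camera images.
- tray: shallow fixed assembly tray, grey felt floor, low plywood rims 8 mm thick. Outer size 226 (its x) by 286 (its y) mm, inside 210 by 270 mm; felt 6 mm and rim tops 16 mm above the table. Origin: centre of its underside, at table height; z up. Turned at most 0.35 rad
- line: straight white line 5 mm wide on the felt, the tray's full inside length (210 mm), near mid-tray, within 0.02 rad of the tray's x. Origin: its middle, at table height; x along it, away from the robot, y level across it, z up. Outside the far rim, 116 to 156 mm along x, a fixed aluminium holder carries a black lamp foot, dia. 44 mm, over the line, up to 60 mm high
- long_stem: the longer of two smooth white glass lamp stems: cylinder, dia. 44 mm, 150 mm long, about 0.24 kg, lying near a y-side rim of the tray, within 0.06 rad of the line's direction. Origin: its centre, 28 mm above the table; x is its axis, the other axes turn as it rolls. Pushed mid-length slowly (40 mm/s), level with its axis or higher, it rolls straight, and stops within 8 mm when the push ends
- short_stem: the shorter lamp stem, same white glass, a cylinder of dia. 44 mm, 85 mm long, lying at the opposite side of the tray, roughly parallel to the line; not to be disturbed. Origin: centre of the cylinder, 28 mm above the table top; x along its axis
- nut: loose steel nut, 25 mm across, 11 mm high, beside the tray; bystander. Origin: centre of its underside
- lampholder: loose brass lampholder standing beside the tray, dia. 34 mm, 48 mm high; bystander. Origin: centre of its underside
- finial: loose dark turned lamp finial standing beside the tray, dia. 26 mm, 33 mm high; bystander. Origin: centre of its underside
- spacer: loose round aluminium spacer lying flat beside the tray, dia. 40 mm, 18 mm high; bystander. Origin: centre of its underside
- glue: loose white bottle on the table to the left, dia. 48 mm, 120 mm high; bystander. Origin: centre of its underside
- driver: loose screwdriver lying on the table to the right; bystander
Not all that is in view belongs to the job. What is shaped like the long_stem but orange is not meant.

How it is judged:
By the outcome, as a careful person would: the job done as asked, in the order asked, and still so for the second after the job is handed in, with the robot touching nothing.
It also fails if it takes over 42 s, if anything falls off the work surface, if the arm or the gripper's body presses on something with over 40 N, if the wrist force passes 120 N, or if a joint passes its speed limit or range.

## Robot

A 6-joint arm with a two-finger parallel gripper is mounted at the origin on the work surface. World frame = base frame: x ahead of the robot, y to its left, z up, the work surface at z = 0. Lengths are in m, angles in degrees, forces in N, time in s.
With the tool pointing down it reaches from about 0.3 to 0.75 m from the base axis. Payload 8.5 kg.
Tool frame: the origin (TCP) lies midway between the tips of the shut fingers; the grasp point (between the pads) lies 19 mm behind it; z points along the fingers, y is the direction in which the jaws open and shut (so a half turn about z gives the same grasp; the last joint's range is limited). The gripper opens to 85 mm and grips with 20 to 120 N. Pads are 22 mm wide; open, the fingers measure 114 mm over their backs; the gripper's body (76 mm by 85 mm) begins 54 mm behind the grasp point. The pads swing forward as they close: fully open they stand 13 mm farther back than shut.
Start: joints at [-12.336, 21.807, 74.336, -0, 83.858, -12.336], TCP at [0.55, 0, 0.231] pointing down, gripper open.
Joint ranges: [-178.18, 178.18], [-50.72, 133.34], [12.68, 142.11], [-81.47, 261.47], [9.98, 163.14], [-165.26, 165.26]. Speed limits (degrees/s): [136.94, 136.94, 180, 180, 180, 180].

## Interface

Orientations are given as a 3x3 rotation matrix whose columns are the frame's x, y, z axes.
In Python, from rig import env, eyes, close_job gives the robot as it stands.
- The arm moves only by the tool jog_arm, never from a script. Its argument "deltas" is one flat list of numbers, 7 for each row, row after row: the shift along the tool's x, y, z in units of 0.75 m (1.0 is 0.75 m), then the turn, a rotation vector about the tool's x, y, z in units of 180 degrees (1.0 is 180 degrees), then the gripper command: -1 is fully open, 1 is shut, values between are in proportion. In form: [dx, dy, dz, ax, ay, az, fingers, dx, dy, dz, ax, ay, az, fingers, ...]. A call has 1 to 12 rows; each row is the pose to reach, as a shift and turn from the pose commanded when the call began, along the tool's axes at that moment, turning the shorter way round; what a row does not reach only later rows make up. A row lasts 1/12 s, in which the tool goes at most 41.7 mm and 7.16 degrees, less where a joint would pass 70% of its speed; a pose out of reach is approached as far as the arm can. A call with a number of a shift or a turn outside -1 to 1 is refused whole. A call with a gripper value outside its range is refused whole. The fingers move at their own pace and stop on an object; "grip_force" is the grip in N (left out, the last holds). Time passes only in rows, so rows that repeat a pose let the fingers close. It gives the time, the measured TCP pose, the force and the opening at its end, in the units of the state.
- env.observe(): the state, without advancing time (a new reading comes with each control period).
- eyes.get_image(name): name is "scene" or "side" or "wrist"; returns the picture (420x560x3 uint8, red, green, blue); there is no depth.
- eyes.camera_params(name): a dict with "intrinsics" (3x3 intrinsics, pixels), "k1" (the pictures are not rectified: a ray, as slopes to the right and down, at radius r is drawn at 1 + k1 r^2 times it, then the intrinsics apply), "R" (3x3) and "t" (3): a world point X has camera coordinates R X + t; the wrist camera has in their place "mount" (4x4, takes a point from camera to tool coordinates, whose origin is the TCP and whose axes are the flange's). Camera axes: x right, y down, z forward; pixel columns grow to the right and rows downward; lengths in m; the calibration is good to about 2 mm. A picture is of the moment at which its call begins: read the wrist's pose just before it. camera_params takes no time and is no camera call.
- close_job(): hands the job in, once; it reports no verdict.
The state is a dict: "time_s": time; "q": joint angles; "qvel": joint speeds; "joint_efforts": joint torques, N m; "position": TCP position; "tool_rot": TCP orientation; "ft_force": force on the tool from outside, world axes, zero at the start; "wrist_torque": the same for the moment, N m; "grip_width": finger opening in m.
Only numpy, scipy, OpenCV 4.12 (cv2) and the standard library are available. Lean on these libraries where they do the work, as an engineer would, in place of code of your own. Each camera call takes 0.05 s, during which the arm holds its last target.

## Working session

There is one attempt and no reset: what is moved stays moved. The work goes in short steps, Python scripts to look and compute and a tool call to move; the robot and the scene stay as the last step left them, time stands still between calls to the robot, and variables do not carry over. Pictures are saved under pics/ and viewed, and the job is handed in when it is done.

Besides the shell and the picture viewer there is one more tool, called after "Call:" as name(argument=value, ...), one argument or row to a line, values as JSON. jog_arm: Moves the arm, as the interface text tells. Its arguments: {"type":"object","properties":{"deltas":{"type":"array"},"grip_force":{"type":"number"}},"required":["deltas"]}

```bash
mkdir -p pics; ls; python3 - <<'E'
from rig import env, eyes
import cv2
s=env.observe(); print(s['time_s'],s['position'],s['tool_rot'],s['grip_width'])
for n in ["scene","side","wrist"]:
    p=eyes.camera_params(n); print(n,p)
    cv2.imwrite(f"pics/{n}0.png",eyes.get_image(n)[:,:,::-1])
E
```

```text
pics
0.0 [5.49697435e-01 6.88071425e-05 2.30712457e-01] [[-1.27021142e-05  9.99998960e-01 -1.44250537e-03]
 [ 9.99999941e-01  1.31957203e-05  3.42177679e-04]
 [ 3.42196357e-04 -1.44250094e-03 -9.99998901e-01]] 0.0853127539303119
scene {'intrinsics': array([[408.1854109 ,   0.        , 291.02297695],
       [  0.        , 408.1854109 , 212.76979375],
       [  0.        ,   0.        ,   1.        ]]), 'k1': -0.017662233805835127, 'R': array([[ 0.45824623,  0.88873527, -0.01264985],
       [ 0.6921373 , -0.36573385, -0.62224168],
       [-0.5576346 ,  0.27638447, -0.78272299]]), 't': array([-0.24808616, -0.36317039,  1.5898785 ])}
side {'intrinsics': array([[387.06698227,   0.        , 279.60632704],
       [  0.        , 387.06698227, 205.67383849],
       [  0.        ,   0.        ,   1.        ]]), 'k1': 0.010502349718632202, 'R': array([[ 0.8008066 , -0.5988931 , -0.00598735],
       [-0.43536773, -0.57522628, -0.69250969],
       [ 0.41129519,  0.55717303, -0.72138373]]), 't': array([-0.45944776,  0.26277534,  0.7367766 ])}
wrist {'intrinsics': array([[313.85956474,   0.        , 277.11555496],
       [  0.        , 313.85956474, 214.84419859],
       [  0.        ,   0.        ,   1.        ]]), 'k1': -0.07129906218416583, 'mount': array([[ 7.13379966e-04, -9.47009685e-01, -3.21204216e-01,
         8.23837137e-02],
       [ 9.99999587e-01,  4.94690133e-04,  7.62453641e-04,
        -7.83971339e-05],
       [-5.63154425e-04, -3.21204627e-01,  9.47009646e-01,
        -1.42656690e-01],
       [ 0.00000000e+00,  0.00000000e+00,  0.00000000e+00,
         1.00000000e+00]])}
```

View pics/scene0.png

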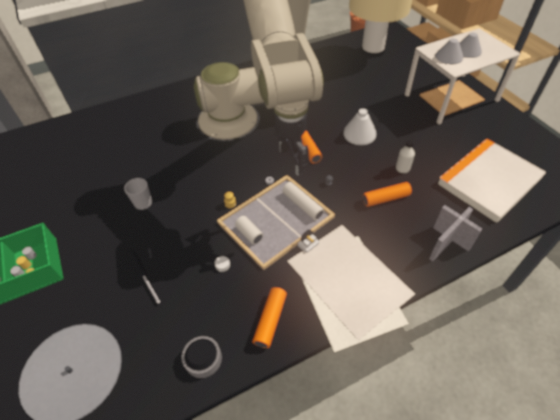

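View pics/side0.png

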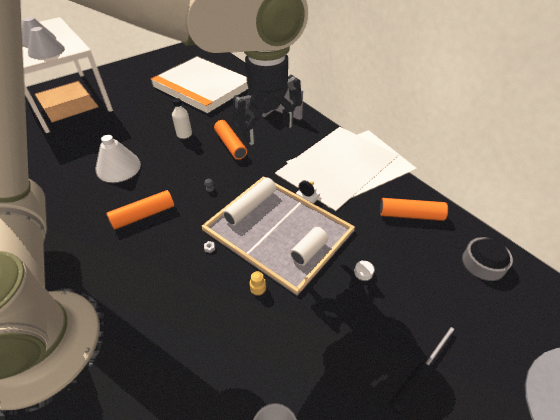

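View pics/wrist0.png

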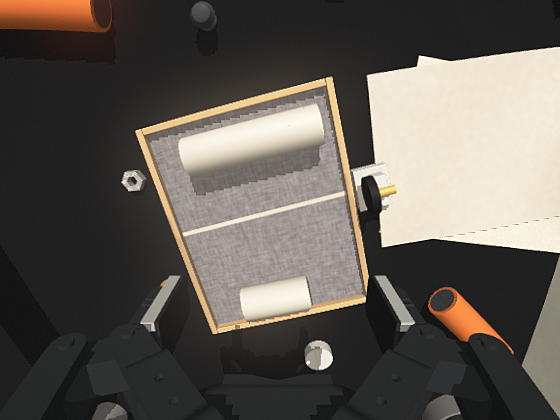

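The wrist view shows everything. The candidate cylinders are the white long one at about (250,140), the white short one at about (275,298), and the orange decoys at (50,15) and (470,320). The long stem is the white one at (250,140), and the line runs from (183,234) to (345,193). I'll measure these and check an enlarged crop.

```bash
cat > h.py <<'E'
import numpy as np, cv2
from rig import env, eyes
def cam(name,s=None):
    p=eyes.camera_params(name)
    if name=="wrist":
        T=np.eye(4);T[:3,:3]=s['tool_rot'];T[:3,3]=s['position']
        M=T@p['mount']; Rwc=M[:3,:3]; c=M[:3,3]
    else:
        Rwc=p['R'].T; c=-Rwc@p['t']
    return p['intrinsics'],p['k1'],Rwc,c
def rays(px,C):
    K,k1,Rwc,c=C
    u=cv2.undistortPoints(np.float64(px).reshape(-1,1,2),K,np.array([k1,0,0,0.])).reshape(-1,2)
    return np.c_[u,np.ones(len(u))]@Rwc.T
def onplane(px,z,C):
    d=rays(px,C); c=C[3]
    return c+d*((z-c[2])/d[:,2])[:,None]
def proj(X,C):
    K,k1,Rwc,c=C
    r,_=cv2.Rodrigues(Rwc.T)
    return cv2.projectPoints(np.float64(X).reshape(-1,1,3),r,-Rwc.T@c,K,np.array([k1,0,0,0.]))[0].reshape(-1,2)
def whitemask(im,th=165):
    return ((im.min(2)>th)).astype(np.uint8)*255
def blob(mask,near):
    n,l,st,ce=cv2.connectedComponentsWithStats(mask)
    i=min([i for i in range(1,n) if st[i,4]>60],key=lambda i:np.hypot(*(ce[i]-near)))
    return (l==i).astype(np.uint8),st[i]
def stem(m,C,z=0.028,r=0.022,corner=None):
    """m: mask. long silhouette sides -> tangent planes -> axis at height z"""
    cs,_=cv2.findContours(m,cv2.RETR_EXTERNAL,cv2.CHAIN_APPROX_NONE)
    cn=max(cs,key=cv2.contourArea)[:,0,:].astype(float)
    (cx,cy),(w,h),a=cv2.minAreaRect(cn.astype(np.float32))
    a=np.deg2rad(a if w>h else a+90); L=max(w,h);W=min(w,h)
    u=np.array([np.cos(a),np.sin(a)]);v=np.array([-u[1],u[0]])
    if u[0]<0:u,v=-u,-v
    d=cn-[cx,cy]; s=d@u;t=d@v
    N=[];sides=[]
    for sg in (-1,1):
        k=(abs(s)<0.36*L)&(sg*t>0)
        p=cn[k]+0.5*sg*v*1.0   # contour pixel centres -> boundary
        q=rays(p,C); q/=np.linalg.norm(q,axis=1)[:,None]
        U,S,V=np.linalg.svd(q); n=V[2]; N.append(n); sides.append(S[2]/np.sqrt(len(q)))
        sides.append(len(q))
    if N[0]@N[1]<0:N[1]=-N[1]
    # tangent-plane normals; bisecting plane
    ang=np.arccos(np.clip(N[0]@N[1],-1,1)); b=N[0]+N[1]
    # plane through c with normal b; meets z plane
    c=C[3]; b/=np.linalg.norm(b)
    dirn=np.cross(b,[0,0,1]);dirn/=np.linalg.norm(dirn)
    mid=onplane([[cx,cy]],z,C)[0]
    bh=np.array([b[0],b[1]]);  # b.(X-c)=0
    res=b@(mid-c); mid[:2]-=bh*res/(bh@bh)
    if dirn[0]<0:dirn=-dirn
    # perp distance camera-axis * sin(ang/2)=radius
    w=mid-c; dist=np.linalg.norm(w-(w@dirn)*dirn)
    return dict(mid=mid,dir=dirn,yaw=np.degrees(np.arctan2(dirn[1],dirn[0])),rad=dist*np.sin(ang/2),fit=sides,rect=(cx,cy,L,W))
E
python3 - <<'E'
from h import *
s=env.observe(); im=cv2.imread("pics/wrist0.png"); C=cam("wrist",s)
print(s['time_s'],C[3])
for th in (140,165,190):
    m=whitemask(im,th)
    for nm,nr in (("long",(250,140)),("short",(275,298))):
        b,st=blob(m,nr); r=stem(b,C); print(th,nm,st,r['mid'].round(4),round(r['yaw'],2),round(r['rad'],4),r['fit'],np.round(r['rect'],1))
        ys,xs=np.nonzero(b)
        E=onplane(np.c_[xs,ys],0.035,C)@r['dir']; print(np.ptp(E))
    b,st=blob(m,(264,213)); ys,xs=np.nonzero(b); print("line",st)
    P=onplane(np.c_[xs,ys],0.006,C)[:,:2]
    vx,vy,x0,y0=cv2.fitLine(P.astype(np.float32),cv2.DIST_L2,0,.01,.01).ravel()
    e=(P-[x0,y0])@[vx,vy]; print(vx,vy,np.degrees(np.arctan(vy/vx)),x0,y0,e.min(),e.max())
cv2.imwrite("pics/m.png",whitemask(im))
cv2.imwrite("pics/crop0.png",cv2.resize(im[70:340,130:390],None,fx=2.2,fy=2.2))
E
```

```text
0.15 [0.54985563 0.08239848 0.37353477]
140 long [ 142   79  184   55 1074] [0.5038 0.0864 0.028 ] 14.28 0.0029 [np.float64(0.0008619320190480201), 131, np.float64(0.0008221722445939974), 131] [233.5 105.9 188.7   6.4]
0.19677889907445928
140 short [238 297 128  31 390] [ 0.5825 -0.1705  0.028 ] 14.51 0.0042 [np.float64(0.000934259269202365), 43, np.float64(0.0016003399415636178), 144] [301.9 312.5 129.8   4.5]
0.16726647763390545
line [  150    96   213   228 26018]
0.21953982 -0.9756035 -77.31799 0.534331 -0.045659475 -0.12662658412352434 0.14276737453822363
165 long [ 178  104  146   64 4622] [0.5207 0.0547 0.028 ] 13.46 0.0172 [np.float64(0.0008305643682982195), 102, np.float64(0.0008624429177842668), 103] [250.2 136.2 146.7  33. ]
0.15639302310695474
165 short [ 239  277   72   42 2107] [ 0.5461 -0.1469  0.028 ] 12.37 0.0198 [np.float64(0.0008777287923904885), 49, np.float64(0.0008819732140759633), 49] [274.3 297.8  69.2  31. ]
0.0887232641509369
line [183 191 162  45 771]
0.9655497 0.26021865 15.083035 0.53325665 -0.040283166 -0.10729862153794432 0.10123969532831566
190 long [ 179  104  145   60 3863] [0.5203 0.0568 0.028 ] 13.12 0.0146 [np.float64(0.0008202260117656792), 103, np.float64(0.0010771930472796099), 102] [249.6 133.5 146.2  29.1]
0.15552758421350343
190 short [ 240  279   71   37 1767] [ 0.5465 -0.1466  0.028 ] 11.55 0.0167 [np.float64(0.0008820624614614196), 48, np.float64(0.0008767533799111269), 49] [274.5 297.4  68.9  26.6]
0.08792910989288033
line [183 191 161  45 620]
0.9653026 0.2611338 15.137348 0.5321891 -0.040561363 -0.10570685895032486 0.10141283438741824
```

View pics/crop0.png

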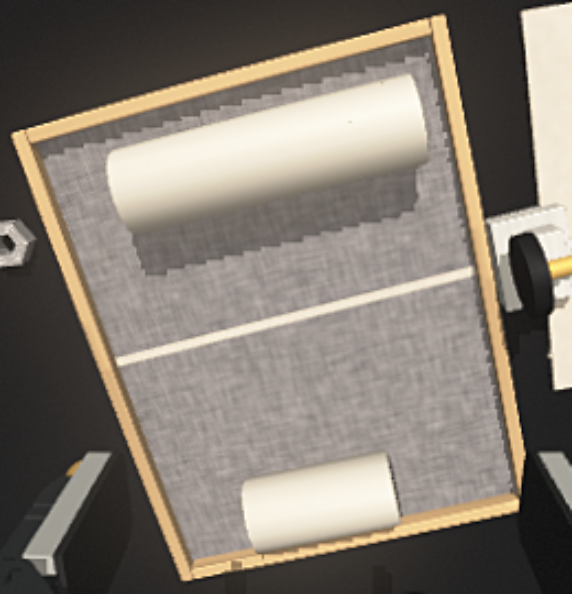

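View pics/m.png

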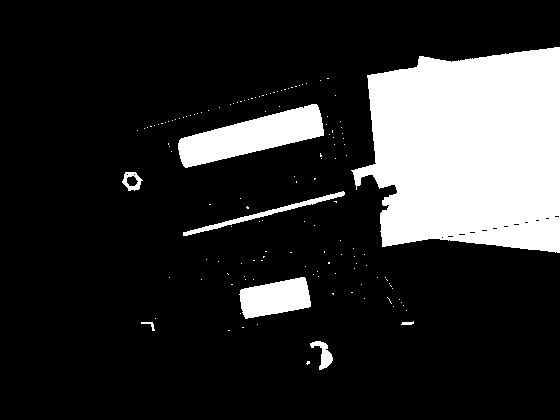

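The crop confirms it: the 150 mm white cylinder in the upper part of the tray is the long stem, and its orange look-alikes lie outside the tray. A brightness mask loses the stem's shaded side, so I'll mask on warmth (G−B) instead.

```bash
python3 - <<'E'
from h import *
im=cv2.imread("pics/wrist0.png")
for y in range(104,196,3): print(y,im[y,255,::-1],end=' ')
print()
for x in range(225,330,6): print(x,im[298,x,::-1],end=' ')
E
```

```text
104 [130 109  86] 107 [109 102  97] 110 [120 112 105] 113 [165 156 149] 116 [161 151 145] 119 [230 219 194] 122 [243 235 220] 125 [248 242 227] 128 [250 246 234] 131 [251 247 235] 134 [249 245 231] 137 [246 240 225] 140 [242 234 219] 143 [235 227 208] 146 [225 216 194] 149 [213 199 179] 152 [190 179 160] 155 [161 152 137] 158 [135 125 113] 161 [122 114 107] 164 [118 111 105] 167 [117 109 105] 170 [113 107 101] 173 [119 113 108] 176 [111 103  99] 179 [112 106 102] 182 [147 139 135] 185 [162 153 148] 188 [159 150 146] 191 [166 158 153] 194 [161 154 149] 
225 [167 157 152] 231 [172 161 157] 237 [151 142 137] 243 [246 240 225] 249 [248 242 228] 255 [248 243 230] 261 [249 244 230] 267 [250 246 233] 273 [250 246 233] 279 [250 246 233] 285 [250 246 235] 291 [250 246 234] 297 [249 244 232] 303 [248 243 229] 309 [247 238 219] 315 [162 154 148] 321 [165 156 151] 327 [169 161 156]
```

```bash
cat >> h.py <<'E'
def stem2(img,near,C,z=0.028):
    """warmth mask (G-B), inside tray"""
    g=cv2.GaussianBlur(img.astype(np.float32),(3,3),0)
    m=((((g[:,:,1]-g[:,:,0])>8.5)&(g[:,:,1]>100))|(g.min(2)>190)).astype(np.uint8)*255
    m=cv2.morphologyEx(m,cv2.MORPH_OPEN,np.ones((9,9),np.uint8))
    b,st=blob(m,near); return b,stem(b,C,z)
def edge_axis(b,C,sg,z=0.028,r=0.022):
    """axis from one lit silhouette side of mask b (sg=-1 upper,+1 lower in image) and the known radius; horizontal axis at z.
    returns mid point, yaw"""
    cs,_=cv2.findContours(b,cv2.RETR_EXTERNAL,cv2.CHAIN_APPROX_NONE)
    cn=max(cs,key=cv2.contourArea)[:,0,:].astype(float)
    (cx,cy),(w,h),a=cv2.minAreaRect(cn.astype(np.float32))
    a=np.deg2rad(a if w>h else a+90);L=max(w,h);u=np.array([np.cos(a),np.sin(a)])
    if u[0]<0:u=-u
    v=np.array([-u[1],u[0]]);d=cn-[cx,cy];s=d@u;t=d@v
    k=(abs(s)<0.36*L)&(sg*t>0); q=rays(cn[k]+.5*sg*v,C);q/=np.linalg.norm(q,axis=1)[:,None]
    n=np.linalg.svd(q)[2][2]
    c=C[3];mid=onplane([[cx,cy]],z,C)[0]
    if n@(mid-c)<0:n=-n     # axis: n.(X-c)=r
    h2=n[:2]; mid[:2]+=h2*(r-n@(mid-c))/(h2@h2)
    dr=np.cross(n,[0,0,1]); 
    if dr[0]<0:dr=-dr
    return mid,np.degrees(np.arctan2(dr[1],dr[0]))
def line(img,near,C):
    b,st=blob(whitemask(img,170),near);ys,xs=np.nonzero(b)
    P=onplane(np.c_[xs,ys],0.006,C)[:,:2].astype(np.float32)
    vx,vy,x0,y0=cv2.fitLine(P,cv2.DIST_HUBER,0,.001,.001).ravel()
    if vx<0:vx,vy=-vx,-vy
    e=(P-[x0,y0])@[vx,vy]; o=np.array([x0,y0])+np.array([vx,vy])*(e.max()+e.min())/2
    return o,np.array([vx,vy]),np.degrees(np.arctan2(vy,vx)),np.ptp(e)
E
python3 - <<'E'
from h import *
s=env.observe(); im=cv2.imread("pics/wrist0.png"); C=cam("wrist",s)
o,d,yaw,ln=line(im,(264,213),C); print("line",o,yaw,ln); n=np.array([-d[1],d[0]])
for nr in ((250,140),(275,298)):
    b,r=stem2(im,nr,C); print(r['mid'],r['yaw'],r['rad'],np.round(r['rect'],1),"off",(r['mid'][:2]-o)@n,(r['mid'][:2]-o)@d)
    for sg in (-1,1):
        m,y=edge_axis(b,C,sg); print(sg,m,y,(m[:2]-o)@n,(m[:2]-o)@d)
    ys,xs=np.nonzero(b);e=onplane(np.c_[xs,ys],0.04,C)[:,:2]@d; print("len",np.ptp(e), ((e.max()+e.min())/2-o@d))
# side view check: project axis ends and line ends
im2=cv2.imread("pics/side0.png")
C2=cam("side")
for sg in(-1,1):
  for st_ in (o[0]*0,):
    X=np.r_[o+sg*d*.105,.006]; cv2.circle(im2,tuple(int(v) for v in proj(X,C2)[0]),2,(0,0,255),-1)
cv2.imwrite("pics/side1.png",cv2.resize(im2[150:310,180:380],None,fx=3,fy=3))
E
```

```text
line [ 0.53033626 -0.04108908] 15.10817 0.20853932
[0.52171326 0.0502778  0.028     ] 13.881848768977608 0.02224519254714913 [251.1 139.9 148.2  42.7] off 0.09045633746108248 0.015489113359193592
-1 [0.52165993 0.05049434 0.028     ] 13.916529744950793 0.09067929048620046 0.015494059552462889
1 [0.52176682 0.05005922 0.028     ] 13.846850775369749 0.09023135266667613 0.015483848338936025
len 0.15582486852107807 0.015254724904657735
[ 0.57155221 -0.14632894  0.028     ] 11.398478183201627 0.05278494241781484 [293.9 296.6 132.   41.1] off -0.1123449110882466 0.01236139409997163
-1 [ 0.57146747 -0.14699586  0.028     ] 3.4300058957687503 -0.11296668763422049 0.012105755233103676
1 [ 0.57143849 -0.14562522  0.028     ] 19.851245087877928 -0.11163587559352679 0.01243502120883006
len 0.1686173983507821 0.010440220548076251
```

View pics/side1.png

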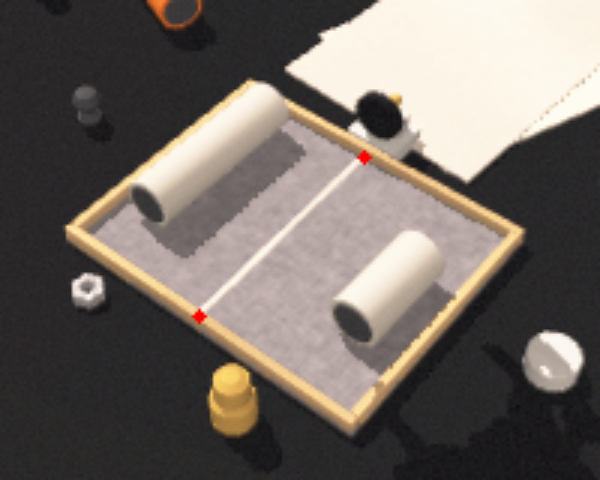

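```bash
python3 - <<'E'
from h import *
s=env.observe(); im=cv2.imread("pics/wrist0.png"); C=cam("wrist",s)
R=s['tool_rot'];p=s['position']
# pad tips in tool coords at tool z=-0.013
P=eyes.camera_params("wrist");M=P['mount'];K=P['intrinsics']
for px in [(180,277),(165,277),(140,331),(152,331),(371,277),(386,277),(413,330),(400,330)]:
    u=cv2.undistortPoints(np.float64([[px]]),K,np.array([P['k1'],0,0,0.])).ravel()
    d=M[:3,:3]@np.r_[u,1];c=M[:3,3]; print(px,(c+d*((-.013-c[2])/d[2])).round(4))
o=np.array([.53034,-.04109]);d=np.array([np.cos(np.radians(15.11)),np.sin(np.radians(15.11))]);n=np.array([-d[1],d[0]])
for z in (.1,.011):
  t=np.r_[o+d*.0153+n*.142,z]; print(t,R.T@(t-p)/.75)
cv2.imwrite("pics/crop1.png",cv2.resize(im[240:420,80:460],None,fx=2,fy=2))
E
```

```text
(180, 277) [ 0.0074 -0.0458 -0.013 ]
(165, 277) [ 0.0073 -0.0531 -0.013 ]
(140, 331) [-0.0246 -0.0703 -0.013 ]
(152, 331) [-0.0244 -0.0639 -0.013 ]
(371, 277) [ 0.0074  0.0444 -0.013 ]
(386, 277) [ 0.0073  0.0516 -0.013 ]
(413, 330) [-0.0239  0.0697 -0.013 ]
(400, 330) [-0.0237  0.0628 -0.013 ]
[0.50809547 0.09998895 0.1       ] [ 0.13322481 -0.05539735  0.17456779]
[0.50809547 0.09998895 0.011     ] [ 0.13320063 -0.05527135  0.29323439]
```

View pics/crop1.png

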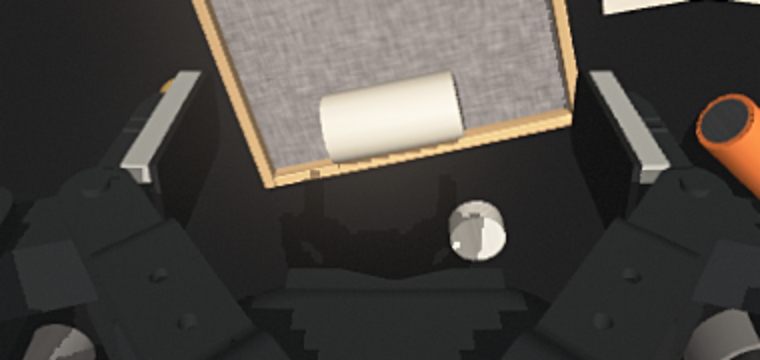

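Call:
jog_arm(
  deltas=[0.05,-0.02,0.03,0,0,-0.03,-1,0.1,-0.04,0.08,0,0,-0.06,-1,0.133,-0.055,0.13,0,0,-0.077,-1,0.133,-0.055,0.175,0,0,-0.077,-1,0.133,-0.055,0.175,0,0,-0.077,-1,0.133,-0.055,0.175,0,0,-0.077,-1],
)

```text
time_s: 0.65
position: [0.5065, 0.1007, 0.0971]
tool_rot: [[-0.241, 0.97, -0.007], [0.971, 0.241, 0.0], [0.002, -0.007, -1.0]]
ft_force: [0.1, 0.6, 0.1]
grip_width: 0.0853
```

```bash
python3 - <<'E'
from h import *
s=env.observe(); print(s['time_s'],s['position'],s['tool_rot'].round(4),s['ft_force'],s['grip_width'])
cv2.imwrite("pics/w2.png",eyes.get_image("wrist")[:,:,::-1])
E
```

```text
0.65 [0.50653667 0.10070507 0.09712348] [[-2.410e-01  9.705e-01 -6.900e-03]
 [ 9.705e-01  2.410e-01  3.000e-04]
 [ 1.900e-03 -6.600e-03 -1.000e+00]] [0.09047671 0.56471403 0.12066184] 0.08528949235948044
```

View pics/w2.png

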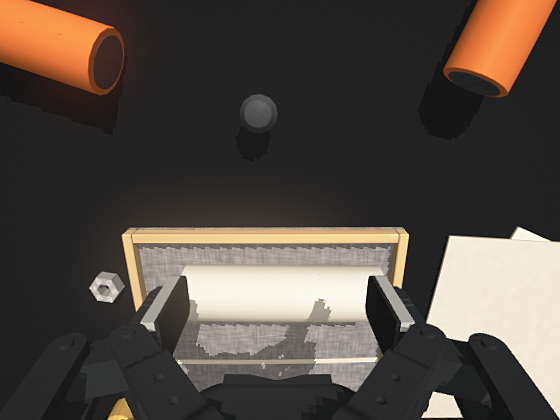

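Call:
jog_arm(
  deltas=[0,0,0.03,0,0,0,-1,0,0,0.06,0,0,0,-1,0,0,0.085,0,0,0,-1,0,0,0.1,0,0,0,-1,0,0,0.11,0,0,0,-1,0,0,0.115,0,0,0,-1,0,0,0.115,0,0,0,-1,0,0,0.115,0,0,0,-1],
)

```text
time_s: 1.37
position: [0.5095, 0.0996, 0.0147]
tool_rot: [[-0.239, 0.971, 0.002], [0.971, 0.239, -0.0], [-0.0, 0.002, -1.0]]
ft_force: [-0.9, -0.8, 0.3]
grip_width: 0.0851
```

```bash
python3 - <<'E'
from h import *
s=env.observe(); print(s['time_s'],s['position'],s['tool_rot'].round(4),s['ft_force'],s['grip_width'])
cv2.imwrite("pics/w3.png",eyes.get_image("wrist")[:,:,::-1])
a=eyes.get_image("side")[:,:,::-1]
cv2.imwrite("pics/s3.png",cv2.resize(a[130:310,170:380],None,fx=3,fy=3))
E
```

```text
1.3667 [0.50947695 0.0995598  0.01474239] [[-2.393e-01  9.709e-01  1.700e-03]
 [ 9.710e-01  2.393e-01 -1.000e-04]
 [-5.000e-04  1.700e-03 -1.000e+00]] [-0.94187132 -0.78933418  0.33255972] 0.08511501063280585
```

View pics/w3.png

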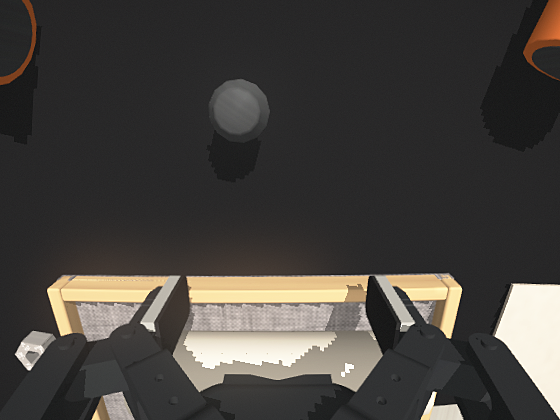

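View pics/s3.png

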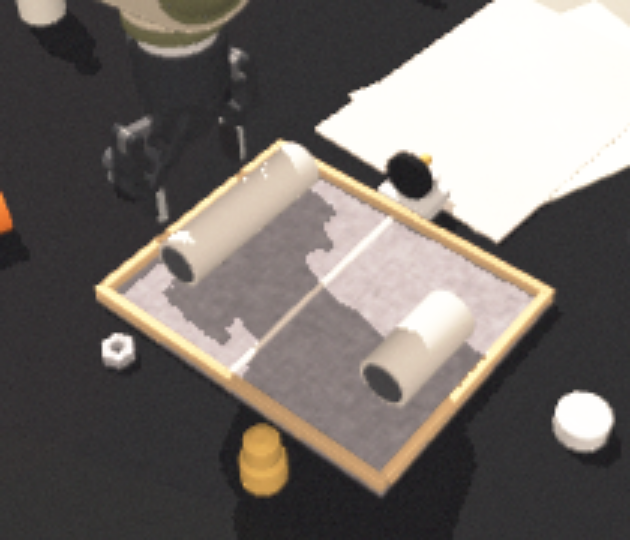

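Call:
jog_arm(
  deltas=[0,0,0.005,0,0,0,-1,-0.003,0,0.009,0,0,0,-1,-0.0075,0,0.009,0,0,0,-1,-0.012,0,0.009,0,0,0,-1,-0.0165,0,0.009,0,0,0,-1,-0.02,0,0.009,0,0,0,-1,-0.0235,0,0.009,0,0,0,-1,-0.027,0,0.009,0,0,0,-1,-0.0305,0,0.009,0,0,0,-1,-0.034,0,0.009,0,0,0,-1],
)

```text
time_s: 2.3
position: [0.5149, 0.0748, 0.0071]
tool_rot: [[-0.24, 0.971, 0.0], [0.971, 0.24, 0.0], [0.0, 0.0, -1.0]]
ft_force: [-0.3, -0.4, -0.2]
grip_width: 0.0854
```

```bash
cat >> h.py <<'E'
O=np.array([.53034,-.04109]);D=np.array([np.cos(np.radians(15.11)),np.sin(np.radians(15.11))]);N=np.array([-D[1],D[0]])
def status(tag,view=("wrist","side")):
    s=env.observe(); p=s['position'];R=s['tool_rot']
    print(round(s['time_s'],2),p.round(4),"yaw",np.degrees(np.arctan2(R[1,1],R[0,1])).round(2),"n,d",((p[:2]-O)@N).round(4),((p[:2]-O)@D).round(4),"F",s['ft_force'].round(2),"w",s['grip_width'])
    ims={v:eyes.get_image(v)[:,:,::-1].copy() for v in view}
    for v in view: cv2.imwrite(f"pics/{v}_{tag}.png",ims[v])
    a=[]
    if "side" in view: cv2.imwrite(f"pics/sidez_{tag}.png",cv2.resize(ims["side"][130:310,170:380],None,fx=3,fy=3))
    return s,ims
E
python3 -c "
from h import *
status('a')"
```

```text
2.3 [0.5149 0.0748 0.0071] yaw 13.86 n,d 0.1159 0.0153 F [-0.33 -0.39 -0.2 ] w 0.0854039837273498
```

View pics/sidez_a.png

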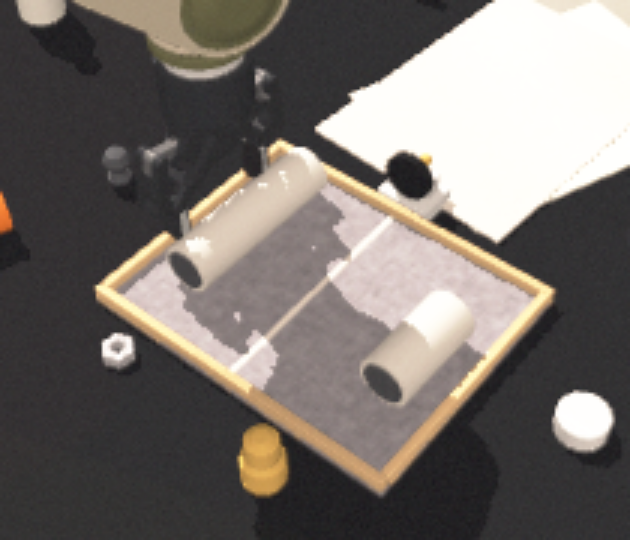

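View pics/wrist_a.png

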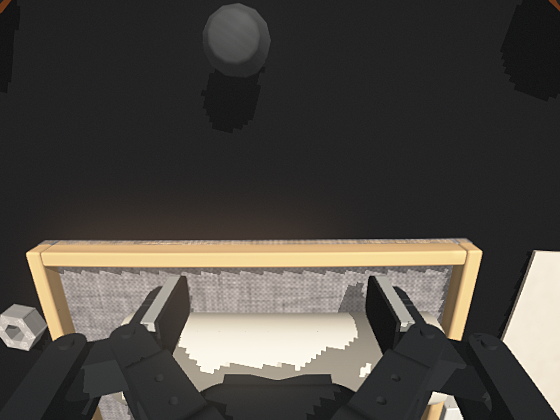

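Call:
jog_arm(
  deltas=[-0.0044,0,0,0,0,-0.0006,-1,-0.0088,0,0,0,0,-0.0012,-1,-0.0132,0.0002,0,0,0,-0.0018,-1,-0.0176,0.0002,0,0,0,-0.0024,-1,-0.022,0.0003,0,0,0,-0.003,-1,-0.0264,0.0003,0,0,0,-0.0036,-1,-0.0308,0.0004,0,0,0,-0.0042,-1,-0.0352,0.0005,0,0,0,-0.0048,-1,-0.0396,0.0006,0,0,0,-0.0054,-1,-0.044,0.0007,0,0,0,-0.006,-1,-0.0484,0.0008,0,0,0,-0.0065,-1,-0.0528,0.001,0,0,0,-0.007,-1],
)

```text
time_s: 3.4
position: [0.5251, 0.0364, 0.0071]
tool_rot: [[-0.261, 0.965, -0.0], [0.965, 0.261, 0.0], [0.0, -0.0, -1.0]]
ft_force: [-0.6, -0.0, 0.1]
grip_width: 0.0853
```

```bash
python3 -c "
from h import *
status('b')"
```

```text
3.4 [0.5251 0.0364 0.0071] yaw 15.13 n,d 0.0762 0.0152 F [-0.64 -0.02  0.15] w 0.08529300131210442
```

View pics/sidez_b.png

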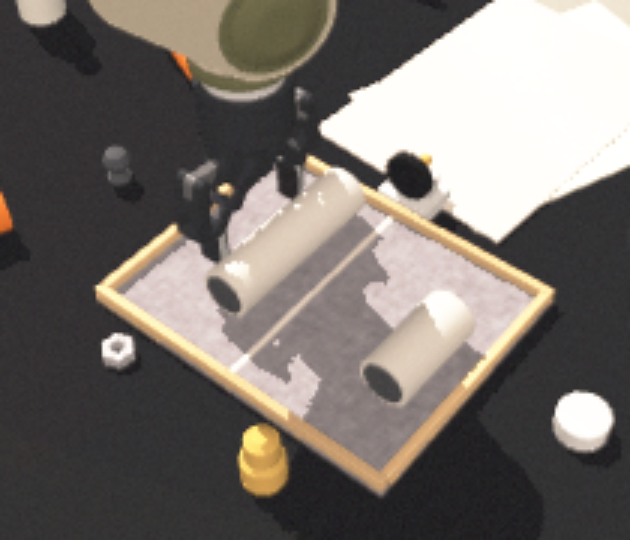

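View pics/wrist_b.png

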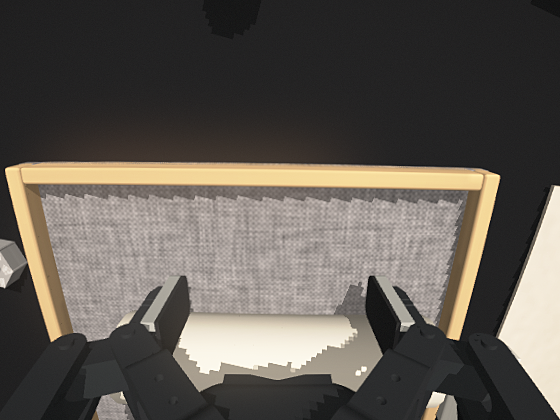

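Call:
jog_arm(
  deltas=[-0.0044,0,0,0,0,0,-1,-0.0088,0,0,0,0,0,-1,-0.0132,0,0,0,0,0,-1,-0.0176,0,0,0,0,0,-1,-0.022,0,0,0,0,0,-1,-0.0264,0,0,0,0,0,-1,-0.0304,0,0,0,0,0,-1,-0.0334,0,0,0,0,0,-1,-0.0356,0,0,0,0,0,-1,-0.0374,0,0,0,0,0,-1,-0.0388,0,0,0,0,0,-1,-0.04,0,0,0,0,0,-1],
)

```text
time_s: 4.5
position: [0.5329, 0.0077, 0.0071]
tool_rot: [[-0.261, 0.965, -0.0], [0.965, 0.261, 0.0], [0.0, -0.0, -1.0]]
ft_force: [1.6, -0.2, -0.4]
grip_width: 0.0859
```

```bash
python3 -c "
from h import *
status('c')"
```

```text
4.5 [0.5329 0.0077 0.0071] yaw 15.12 n,d 0.0465 0.0152 F [ 1.58 -0.23 -0.35] w 0.08594644527177665
```

View pics/sidez_c.png

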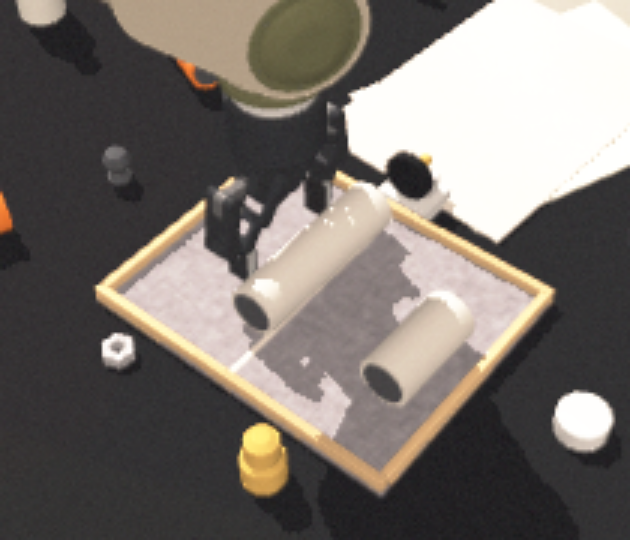

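View pics/wrist_c.png

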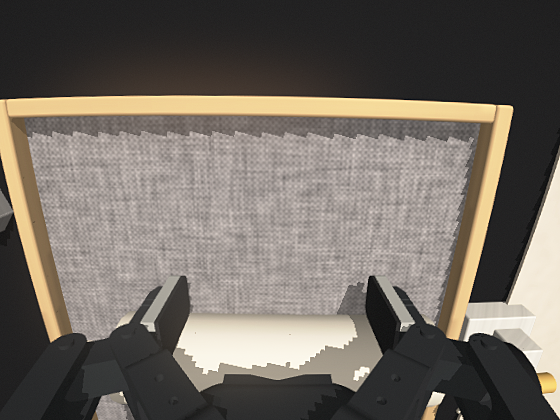

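```bash
cat >> h.py <<'E'
def backedge(im,s,c0=200,c1=335,r0=300,r1=330):
    """rear silhouette edge of stem between the fingers -> axis n offset at both ends"""
    C=cam("wrist",s)
    g=cv2.GaussianBlur(im,(3,3),0).astype(float); w=(g[:,:,1]-g[:,:,0])
    pts=[]
    for c in range(c0,c1,3):
        col=w[r0:r1,c]; k=np.nonzero(col>8.5)[0]
        if len(k) and 0<k[0]: pts.append((c,r0+k[0]-.5))
    pts=np.array(pts); sl,ic=np.polyfit(pts[:,0],pts[:,1],1)
    res=pts[:,1]-(sl*pts[:,0]+ic); pts=pts[abs(res)<1.5]
    q=rays(pts,C);q/=np.linalg.norm(q,axis=1)[:,None]
    n=np.linalg.svd(q)[2][2]; c=C[3]
    ref=np.r_[s['position'][:2]-N*.033,.028]
    if n@(ref-c)<0:n=-n
    h=n[:2]; ref[:2]+=h*(.022-n@(ref-c))/(h@h)
    dr=np.cross(n,[0,0,1]); dr*=np.sign(dr[0])
    return len(pts),pts[:,1].mean(),np.abs(res).mean(),"stem n",(ref[:2]-O)@N,"yaw",np.degrees(np.arctan2(dr[1],dr[0])), "hand-stem",(s['position'][:2]-ref[:2])@N
E
python3 - <<'E'
from h import *
s=env.observe(); im=cv2.imread("pics/wrist_c.png")
print([tuple(int(v) for v in im[r,260,::-1]) for r in range(306,322)])
print(backedge(im,s))
E
```

```text
[(171, 161, 155), (156, 146, 141), (170, 161, 154), (178, 168, 163), (162, 154, 148), (157, 148, 143), (162, 152, 147), (164, 154, 147), (161, 151, 139), (161, 151, 135), (170, 160, 144), (177, 168, 150), (185, 174, 156), (194, 183, 164), (202, 190, 171), (208, 196, 176)]
(45, np.float64(313.25555555555553), np.float64(0.29432098765432024), 'stem n', np.float64(0.012066552192162162), 'yaw', np.float64(14.17181138321016), 'hand-stem', np.float64(0.034365242722898585))
```

Call:
jog_arm(
  deltas=[-0.0016,0,0,0,0,0,-1,-0.0032,0,0,0,0,0,-1,-0.0048,0,0,0,0,0,-1,-0.0064,0,0,0,0,0,-1,-0.008,0,0,0,0,0,-1,-0.0096,0,0,0,0,0,-1,-0.011,0,0,0,0,0,-1,-0.0122,0,0,0,0,0,-1,-0.0132,0,0,0,0,0,-1,-0.014,0,0,0,0,0,-1,-0.014,0,0,0,0,0,-1],
)

```text
time_s: 5.52
position: [0.5356, -0.0025, 0.0071]
tool_rot: [[-0.261, 0.965, 0.0], [0.965, 0.261, -0.0], [-0.0, -0.0, -1.0]]
ft_force: [-0.2, -0.4, -0.6]
grip_width: 0.0855
```

```bash
python3 -c "
from h import *
s,i=status('d'); print(backedge(i['wrist'],s))"
```

```text
5.52 [ 0.5356 -0.0025  0.0071] yaw 15.11 n,d 0.0359 0.0152 F [-0.18 -0.43 -0.56] w 0.08553858696847315
(45, np.float64(313.47777777777776), np.float64(0.2452896110867136), 'stem n', np.float64(0.0014002334552457982), 'yaw', np.float64(14.159871840992853), 'hand-stem', np.float64(0.03448724826317559))
```

View pics/sidez_d.png

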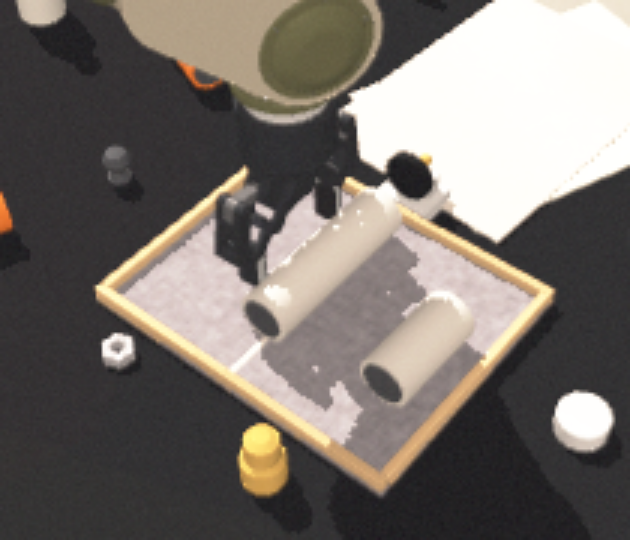

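Call:
jog_arm(
  deltas=[0.015,0,0,0,0,0,-1,0.04,0,0,0,0,0,-1,0.05,0,-0.03,0,0,0,-1,0.05,0,-0.08,0,0,0,-1,0.04,0,-0.13,0,0,0,-1,0.03,0,-0.18,0,0,0,-1,0.02,0,-0.23,0,0,0,-1,0,0,-0.27,0,0,0,-1,0,0,-0.3,0,0,0,-1,0,0,-0.3,0,0,0,-1,0,0,-0.3,0,0,0,-1,0,0,-0.3,0,0,0,-1],
)

```text
time_s: 6.62
position: [0.5349, -0.0016, 0.2309]
tool_rot: [[-0.261, 0.965, -0.002], [0.965, 0.261, 0.001], [0.001, -0.002, -1.0]]
ft_force: [0.8, -0.2, -0.7]
grip_width: 0.0853
```

```bash
python3 -c "
from h import *
s,i=status('e')"
```

```text
6.62 [ 0.5349 -0.0016  0.2309] yaw 15.15 n,d 0.0369 0.0147 F [ 0.84 -0.2  -0.69] w 0.08530671417537844
```

View pics/wrist_e.png

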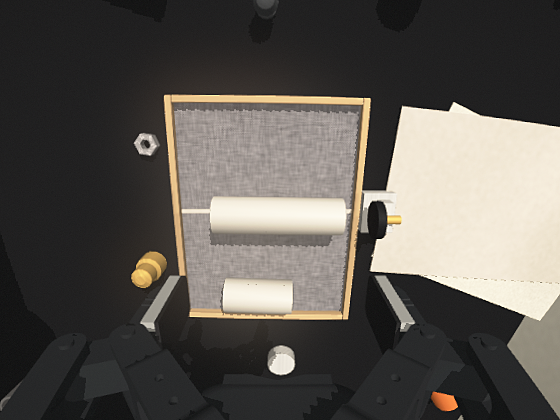

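View pics/sidez_e.png

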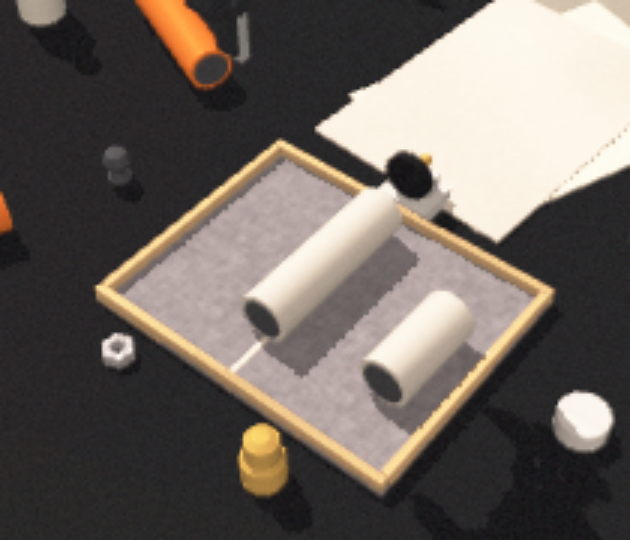

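The stem now lies across the line at about (278,216), with line stubs visible at (183–210,211) and near (348,211). Nothing else has moved. Next I'll measure the residual.

```bash
cat >> h.py <<'E'
def evalstem(im,s,near,stubL):
    C=cam("wrist",s); b,r=stem2(im,near,C); x,y,w,h=cv2.boundingRect(b)
    print("bbox",(x,y,w,h),"two-edge n,d",((r['mid'][:2]-O)@N*1e3).round(2),((r['mid'][:2]-O)@D*1e3).round(2),"yaw",r['yaw'].round(2),"rad",r['rad'].round(4))
    for sg in(-1,1):
        m,yw=edge_axis(b,C,sg); print(" edge",sg,"n",((m[:2]-O)@N*1e3).round(2),"yaw",yw.round(2))
    for (c0,c1,r0,r1) in stubL:
        g=im[r0:r1,c0:c1].min(2).astype(float); g=np.clip(g-175,0,None)
        ys,xs=np.mgrid[r0:r1,c0:c1]; P=np.array([[(xs*g).sum()/g.sum(),(ys*g).sum()/g.sum()]])
        X=onplane(P,.006,C)[0]; print(" stub",P.round(2),X.round(4),"n,d",((X[:2]-O)@N*1e3).round(2),((X[:2]-O)@D*1e3).round(2))
E
python3 - <<'E'
from h import *
im=cv2.imread("pics/wrist_e.png"); s=env.observe()
evalstem(im,s,(278,216),[(186,206,204,219),(346,350,204,219)])
cv2.imwrite("pics/crop_e.png",cv2.resize(im[180:260,160:400],None,fx=3.3,fy=3.3))
E
```

```text
bbox (209, 196, 138, 39) two-edge n,d 1.87 14.77 yaw 14.46 rad 0.0222
 edge -1 n 2.08 yaw 14.31
 edge 1 n 1.66 yaw 14.62
 stub [[195.82 210.61]] [ 0.447  -0.0634  0.006 ] n,d 0.17 -86.26
 stub [[347.56 210.81]] [ 0.628  -0.0144  0.006 ] n,d 0.27 101.22
```

View pics/crop_e.png

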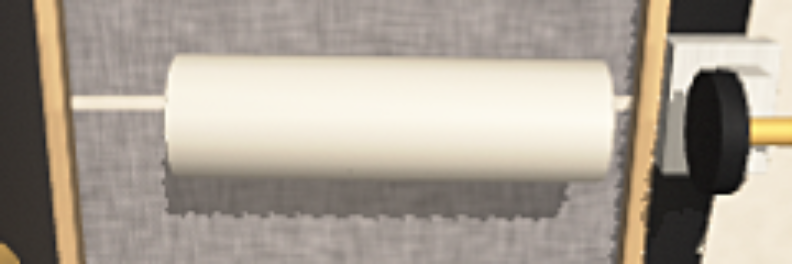

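The line measures n≈0.2 mm, which matches the earlier fit. The stem sits about +1.7 mm off it, with yaw −0.7° (0.012 rad) relative to the line. I'll go back down behind it and give it a small, slow nudge of about 1.8 mm.

Call:
jog_arm(
  deltas=[0.03,0,0.04,0,0,0.003,-1,0.05,0,0.09,0,0,-0.003,-1,0.05,0,0.14,0,0,-0.003,-1,0.05,0,0.19,0,0,-0.003,-1,0.05,0,0.235,0,0,-0.003,-1,0.05,0,0.27,0,0,-0.003,-1,0.05,0,0.29,0,0,-0.003,-1,0.05,0,0.3,0,0,-0.003,-1,0.05,0,0.3,0,0,-0.003,-1,0.035,0,0.3,0,0,-0.003,-1,0.02,0,0.3,0,0,-0.003,-1,0.01,0,0.3,0,0,-0.003,-1],
)

```text
time_s: 7.72
position: [0.5348, 0.0032, 0.0082]
tool_rot: [[-0.269, 0.963, 0.003], [0.963, 0.269, -0.001], [-0.001, 0.002, -1.0]]
ft_force: [0.0, 0.3, 0.3]
grip_width: 0.0855
```

```bash
python3 -c "
from h import *
s,i=status('f',('wrist',))"
```

```text
7.72 [0.5348 0.0032 0.0082] yaw 15.63 n,d 0.0415 0.0159 F [0.02 0.34 0.26] w 0.08552985830289342
```

View pics/wrist_f.png

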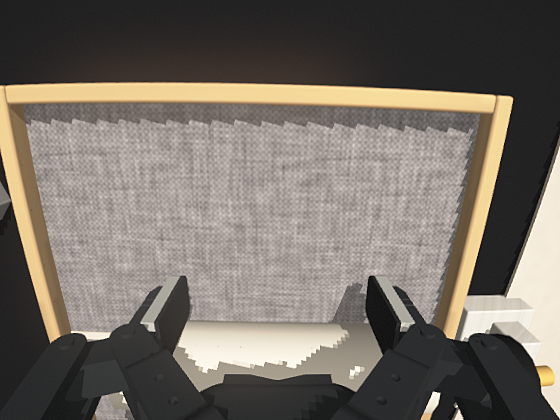

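Call:
jog_arm(
  deltas=[-0.002,0,0,0,0,0,-1,-0.004,0,0,0,0,0,-1,-0.006,0,0,0,0,0,-1,-0.0075,0,0,0,0,0,-1,-0.009,0,0,0,0,0,-1,-0.01,0,0,0,0,0,-1,-0.011,0,0,0,0,0,-1,-0.0117,0,0,0,0,0,-1,-0.0117,0,0,0,0,0,-1],
)

```text
time_s: 8.52
position: [0.5361, -0.0036, 0.0071]
tool_rot: [[-0.27, 0.963, 0.0], [0.963, 0.27, -0.0], [-0.0, 0.0, -1.0]]
ft_force: [0.3, 0.1, -0.1]
grip_width: 0.0852
```

```bash
python3 -c "
from h import *
s,i=status('g',('wrist',)); print(backedge(i['wrist'],s))"
```

```text
8.52 [ 0.5361 -0.0036  0.0071] yaw 15.66 n,d 0.0347 0.0153 F [ 0.32  0.08 -0.14] w 0.08521417608561117
(45, np.float64(313.6333333333333), np.float64(0.3041253110818376), 'stem n', np.float64(5.299267528112285e-05), 'yaw', np.float64(14.188279241199838), 'hand-stem', np.float64(0.0346396261082136))
```

The rear-edge estimate moved from 1.4 to 0.05 mm, so the nudge did what I planned. Now I'll retreat the same way and check.

Call:
jog_arm(
  deltas=[0.015,0,0,0,0,0,-1,0.04,0,0,0,0,0,-1,0.05,0,-0.03,0,0,0,-1,0.05,0,-0.08,0,0,0,-1,0.04,0,-0.13,0,0,0,-1,0.03,0,-0.18,0,0,0,-1,0.02,0,-0.23,0,0,0,-1,0,0,-0.27,0,0,0,-1,0,0,-0.3,0,0,0,-1,0,0,-0.3,0,0,0,-1,0,0,-0.3,0,0,0,-1,0,0,-0.3,0,0,0,-1],
)

```text
time_s: 9.57
position: [0.5353, -0.0028, 0.2309]
tool_rot: [[-0.27, 0.963, -0.002], [0.963, 0.27, 0.001], [0.001, -0.002, -1.0]]
ft_force: [-1.1, 0.0, -0.4]
grip_width: 0.0855
```

```bash
python3 - <<'E'
from h import *
s,i=status('h')
im=i['wrist']
evalstem(im,s,(278,216),[(188,204,203,221),(346,350,203,221)])
cv2.imwrite("pics/crop_h.png",cv2.resize(im[170:330,130:420],None,fx=2.7,fy=2.7))
E
```

```text
9.57 [ 0.5353 -0.0028  0.2309] yaw 15.69 n,d 0.0356 0.0148 F [-1.11  0.03 -0.41] w 0.08552710235402916
bbox (209, 195, 138, 41) two-edge n,d 0.44 15.2 yaw 14.43 rad 0.0222
 edge -1 n 0.65 yaw 14.41
 edge 1 n 0.23 yaw 14.45
 stub [[195.67 208.98]] [ 0.4475 -0.0634  0.006 ] n,d 0.1 -85.78
 stub [[347.51 210.44]] [ 0.6285 -0.0143  0.006 ] n,d 0.3 101.76
```

View pics/crop_h.png

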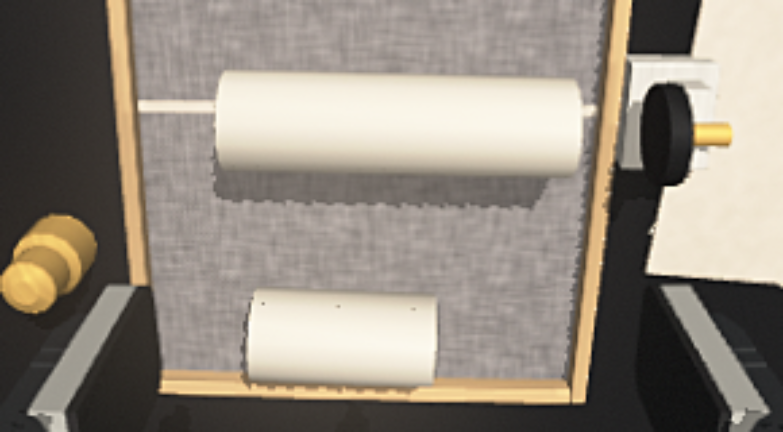

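View pics/sidez_h.png

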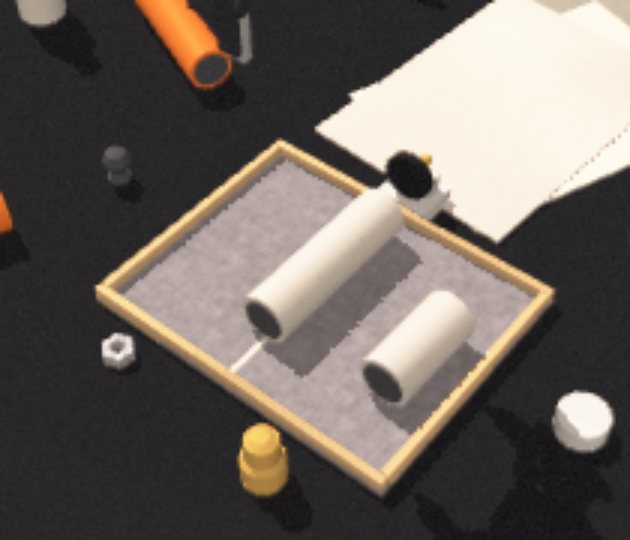

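The stem is now about 0.3 mm off the line and roughly 0.7° (0.012 rad) from parallel. It is at rest, the hand is at 0.23 m and clear, and the short stem and the bystanders appear at the same pixels as before. I'm handing in.

```bash
python3 -c "
from rig import close_job
print(close_job())"
```

```text
the job is handed in; nothing more can be done
None
```

I rolled the longer white stem about 90 mm across the tray onto the white line, then handed the job in at about 9.7 s of the 42 s. I pushed with both open fingertips from behind at about axis height, stopped a little short, checked, and finished with a slow nudge of under 2 mm. The hand then backed off and rose to 0.23 m.

**Last checks (wrist camera):**
- **Centring:** the stem axis is about 0.3 mm from the line. Estimates from its two edges range from 0.2 to 0.65 mm, and the line itself reads 0.1 to 0.3 mm.
- **Size check:** the measured radius was 22.2 mm, against 22 mm given.
- **Rest of the scene:** the short stem, nut, lampholder and spacer looked unmoved in the side views. Wrist force readings stayed under 2 N.

**Not perfect:** the stem is still about 0.7° (0.012 rad) off parallel. It started about 1.2° off, and gentle rolling doesn't turn it. I left it because correcting it would have meant dragging it. Its middle is also about 15 mm along the line from the line's midpoint, as it was at the start.

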